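# Stopper the humidifier flask and hold the incubation chamber open

## Task

Before the incubation chamber is opened, shut off its humid air so the optics do not fog: take the orange stopper from its white rest, seat it fully in the neck of the humidifier flask and let go of it. Only then lift the chamber's blue lid by its yellow bar handle to 40 degrees open and finish there still holding the handle, since the lid falls shut by itself and a colleague is about to inspect the dish inside. Leave the other things on the bench where they are.

Things in the scene. Friction and masses are not known exactly. Their poses are not given: they have to be found in the camera images.
- stopper: Loose orange stopper, 40 g, 56 mm tall, round about its z axis. Origin at the centre of its narrow lower end, z up. From z = 0 to 24 mm a tapered plug, 16 mm across at the bottom and 21 mm at the top; from 24 to 56 mm a straight cylindrical head 30 mm across, to grip. It starts upright in the rest, plug down in the hole, head sitting on the rest's top.
- rest: Fixed white block 56 x 56 x 30 mm, with a 26 mm hole in its top that holds the stopper. Origin at the centre of its underside, on the bench.
- flask_rim (a point): Centre of the mouth of the fixed conical glass flask, 130 mm above the bench, z up. The neck is upright, 24 mm across inside, 32 mm outside, straight for 45 mm below the rim, with a blue band just below the rim; the body widens to 90 mm, its black foot to 100 mm. Seated, the underside of the stopper's head lies on the rim, so the stopper's origin is 24 mm below this point.
- chamber: Fixed light-grey open box, 180 mm (its x) by 220 mm (its y) by 80 mm tall, origin at the centre of its underside on the bench. Its front, with the lid's handle, faces its own -x, roughly towards the robot. It carries the lid, hinged along the far (+x) top edge.
- lid_hinge (a point): Middle of the lid's hinge line, 90 mm along +x of the chamber and 80.5 mm above the bench. The hinge line runs along the chamber's y axis. This point's frame turns with the lid.
- lid_handle (a point): Yellow round bar, 12 mm thick and 110 mm long along its own y axis, on two black arms (at y = +-50 mm) that stand out of the lid's front edge; 90 mm is clear between the arms. Origin at the middle of the bar: 225 mm from the hinge line along the lid's -x and 5 mm above the lid's underside. With the lid shut it is 85 mm above the bench, 45 mm in front of the chamber's front face, with nothing beneath it. Its frame turns with the lid.
- lid (a joint): Angle of the chamber's blue-framed lid with clear window (180 x 220 x 10 mm, about 0.4 kg with handle): 0 shut (level), 0.698 rad = 40 degrees open, stop at 1.2 rad. It grows as the handle end rises, swinging about the hinge line up and back. The hinge is free: let go at any angle, the lid falls shut.
- amber_bottle: Bystander, leave alone: an amber bottle 60 mm across, 130 mm tall. Origin at the centre of its underside.
- tip_box: Bystander, leave alone: a grey pipette-tip box with clear top, 80 x 120 x 63 mm. Origin at the centre of its underside.
- mouse: Bystander, leave alone: a black computer mouse, 90 x 60 x 35 mm. Origin at the centre of its underside.
- dish: Bystander, leave alone: a small round dish with white lid, 60 mm across, 15 mm tall. Origin at the centre of its underside.
- objective_tub: Bystander, leave alone: a black tub with green cap, 46 mm across, 65 mm tall. Origin at the centre of its underside.
- slide_box: Bystander, leave alone: a flat green slide box, 90 x 170 x 32 mm. Origin at the centre of its underside.
Things that resemble listed ones, but are neither listed nor needed, are in the scene too. What is meant by the stopper is not pink, and is the smaller of those in its own colour. What is shaped like the part that bears flask_rim but turquoise is not meant.

How it is judged:
By the outcome, as a careful person would: the job done as asked, in the order asked, and still so for the second after the job is handed in, while the arm keeps its last pose, push and grip.
It also fails if it takes over 58 s, if anything falls off the work surface, if the arm or the gripper's body presses on something with over 40 N, if the wrist force passes 120 N, or if a joint passes its speed limit or range.

## Robot

A 6-joint arm with a two-finger parallel gripper is mounted at the origin on the work surface. World frame = base frame: x ahead of the robot, y to its left, z up, the work surface at z = 0. Lengths are in m, angles in rad, forces in N, time in s.
With the tool pointing down it reaches from about 0.3 to 0.95 m from the base axis. Payload 3.1 kg.
Tool frame: the origin (TCP) lies midway between the tips of the shut fingers; the grasp point (between the pads) lies 19 mm behind it (r.grip_point_offset is the z of the grasp point in the tool frame, in m); z points along the fingers, y is the direction in which the jaws open and shut (so a half turn about z gives the same grasp; the last joint's range is limited). The gripper opens to 85 mm and grips with 20 to 120 N. Pads are 22 mm wide; open, the fingers measure 114 mm over their backs; the gripper's body (76 mm by 85 mm) begins 54 mm behind the grasp point. The pads swing forward as they close: fully open they stand 13 mm farther back than shut.
Start: joints at [-1.308, 0.308, 1.634, -0, 1.2, -0.07], TCP at [0.204, -0.591, 0.231] pointing down, gripper open.
Joint ranges: [-3.06, 3.06], [-0.79, 1.96], [0.05, 2.63], [-1.19, 4.34], [0.05, 2.64], [-2.94, 2.94]. Speed limits (rad/s): [2.79, 2.79, 3.14, 3.14, 3.14, 3.14].

## Interface

Orientations are given as a 3x3 rotation matrix whose columns are the frame's x, y, z axes.
In Python, from rig import r, viewer gives the robot as it stands.
- The arm moves only by the tool carry_out, never from a script. Its argument "deltas" is a list of rows, each a list of 2 entries, a list of its own where there are three numbers: the shift along the tool's x, y, z in m, then the turn about the tool's z in rad. In form: [[[tx, ty, tz], twist], ...]. A call has 1 to 12 rows; each row shifts and turns the commanded pose from where the row before left it, along the tool's axes as they then stand; what a row does not reach is not made up. A row lasts 1/8 s, in which the tool goes at most 62.5 mm and 10.7 degrees, less where a joint would pass 70% of its speed; a pose out of reach is approached as far as the arm can. A call is refused whole if a number of a shift passes 0.0625 or a number of a turn 0.188, either way. A call with a gripper value outside its range is refused whole. "claw" is the finger opening in m, from 0 to 0.0854, set as the call begins (left out, the last holds). The fingers move at their own pace and stop on an object; the grip force is fixed at half the most. Time passes only in rows, so rows that do not move let the fingers close. It gives the time, the measured TCP pose, the force and the opening at its end, in the units of the state.
- r.get_obs(): the state, without advancing time (a new reading comes with each control period).
- viewer.snapshot(name): name is "scene" or "top" or "wrist"; returns a dict with "pixels" (480x640x3 uint8, blue, green, red), "fx", "fy", "cx", "cy" (pixels), "distortion" ([k1, k2, p1, p2, k3] as OpenCV has them; the pictures are not rectified), "rvec" (rotation vector, rad) and "tvec" (3), from world to camera coordinates, as OpenCV has them. Camera axes: x right, y down, z forward; pixel columns grow to the right and rows downward; lengths in m; the calibration is good to about 2 mm. A picture is of the moment at which its call begins. There is no depth.
- r.close_job(): hands the job in, once; it reports no verdict.
The state is a dict: "time": time; "joints": joint angles; "joint_vel": joint speeds; "joint_torque": joint torques, N m; "position": TCP position; "ee_rot": TCP orientation; "ft_force": force on the tool from outside, world axes, zero at the start; "wrist_torque": the same for the moment, N m; "finger_gap": finger opening in m.
Only numpy, scipy, OpenCV 4.12 (cv2) and the standard library are available. Lean on these libraries where they do the work, as an engineer would, in place of code of your own. Each camera call takes 0.05 s, during which the arm holds its last target.

## Working session

There is one attempt and no reset: what is moved stays moved. The work goes in short steps, Python scripts to look and compute and a tool call to move; the robot and the scene stay as the last step left them, time stands still between calls to the robot, and variables do not carry over. Pictures are saved under pics/ and viewed, and the job is handed in when it is done.

Besides the shell and the picture viewer there is one more tool, called after ">>>" by a JSON object that holds its "name" and its "arguments". carry_out: Moves the arm, as the interface text tells. Its arguments: {"type":"object","properties":{"deltas":{"type":"array","items":{"type":"array"}},"claw":{"type":"number"}},"required":["deltas"]}

```bash
ls; mkdir -p pics
python3 - <<'E'
from rig import r, viewer
import cv2, pickle
o=r.get_obs(); print({k:o[k] for k in ("time","position","ee_rot","finger_gap","ft_force")}, r.grip_point_offset)
d={}
for n in ("scene","top","wrist"):
    s=viewer.snapshot(n); d[n]=s; cv2.imwrite(f"pics/{n}0.png",s["pixels"]); print(n,s["fx"],s["distortion"],s["rvec"],s["tvec"])
pickle.dump(d,open("s0.pkl","wb"))
E
```

```text
pics
{'time': 0.0, 'position': array([ 0.20396025, -0.58992377,  0.2300391 ]), 'ee_rot': array([[ 9.45118920e-01,  3.26725982e-01, -5.99470940e-04],
       [ 3.26726494e-01, -9.45116338e-01,  2.21474603e-03],
       [ 1.57045292e-04, -2.28906142e-03, -9.99997368e-01]]), 'finger_gap': 0.08545092153009207, 'ft_force': array([ 0.09057499, -0.54985733, -0.2723923 ])} -0.0187
scene 448.4322741434382 [0.02711724 0.         0.         0.         0.        ] [ 2.21456437  1.05754817 -0.40472026] [-0.34496724 -0.22907942  1.56727984]
top 468.7473896196768 [-0.03247256  0.          0.          0.          0.        ] [ 2.18545836 -2.12125182  0.17711616] [-0.00428356  0.54419097  1.14322307]
wrist 408.0871625643738 [-0.08955148  0.          0.          0.          0.        ] [-2.37729082  1.69148198  0.22932367] [-0.62409233 -0.03489552  0.3782565 ]
```

View pics/scene0.png

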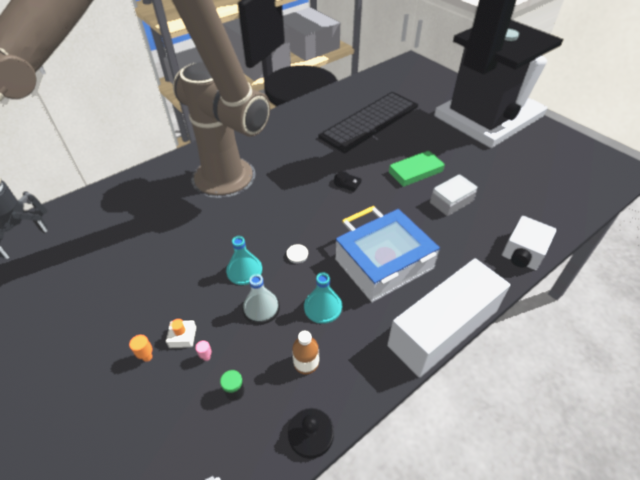

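View pics/top0.png

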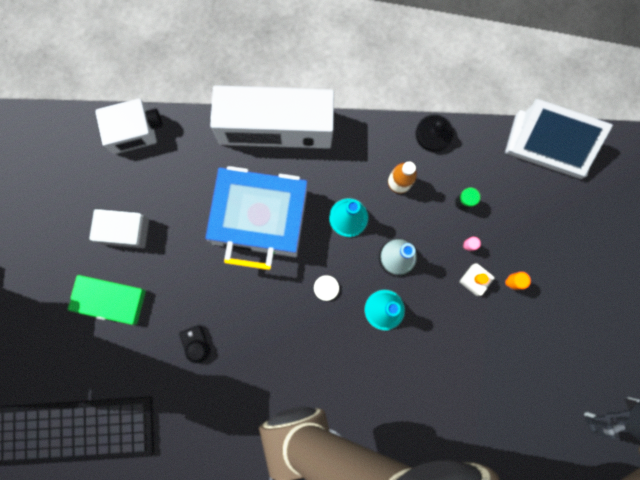

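View pics/wrist0.png

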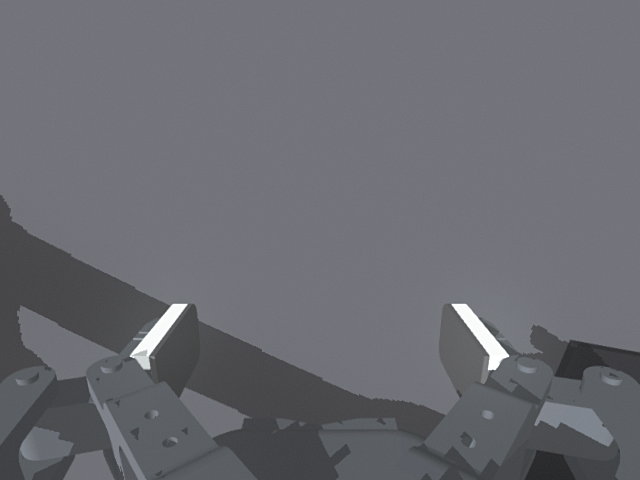

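The scene picture shows these candidates:
- **Stopper:** small orange in the white rest (scene 179,327; top 482,280), a larger orange one standing on the bench (scene 142,348; top 518,281), and a pink one (scene 204,350; top 473,243).
- **Flask:** clear/grey (scene 258,300; top 400,256), against two turquoise ones (scene 243,262 and 323,298).

By the description I choose the orange stopper in the rest and the clear flask. Next I'll check this in a close crop and measure.

```bash
cat > h.py <<'E'
import numpy as np, cv2, pickle
def RT(s): return cv2.Rodrigues(np.array(s["rvec"],float))[0], np.array(s["tvec"],float).ravel()
def K(s): return np.array([[s["fx"],0,s["cx"]],[0,s["fy"],s["cy"]],[0,0,1.]])
def ray(s,uv):
    n=cv2.undistortPoints(np.array([[uv]],float),K(s),np.array(s["distortion"]))[0,0]
    R,t=RT(s); return -R.T@t, R.T@np.array([n[0],n[1],1.])
def onz(s,uv,z):
    c,d=ray(s,uv); return c+d*(z-c[2])/d[2]
def tri(ps):
    A=np.zeros((3,3));b=np.zeros(3)
    for s,uv in ps:
        c,d=ray(s,uv); d=d/np.linalg.norm(d); M=np.eye(3)-np.outer(d,d); A+=M;b+=M@c
    return np.linalg.solve(A,b)
def proj(s,p): return cv2.projectPoints(np.array(p,float).reshape(-1,3),np.array(s["rvec"],float),np.array(s["tvec"],float),K(s),np.array(s["distortion"]))[0][:,0]
def blobs(s,lo,hi,roi=None,amin=15):
    hsv=cv2.cvtColor(s["pixels"],cv2.COLOR_BGR2HSV); m=cv2.inRange(hsv,lo,hi)
    if roi is not None:
        z=np.zeros_like(m); x0,y0,x1,y1=roi; z[y0:y1,x0:x1]=m[y0:y1,x0:x1]; m=z
    n,l,st,ce=cv2.connectedComponentsWithStats(m)
    return [(st[i].tolist(),ce[i].round(2).tolist(),l==i) for i in range(1,n) if st[i][4]>=amin]
E
python3 - <<'E'
from h import *
d=pickle.load(open("s0.pkl","rb"))
a=cv2.resize(d["scene"]["pixels"][220:400,110:350],None,fx=3.2,fy=3.2,interpolation=cv2.INTER_CUBIC)[:, :]
cv2.imwrite("pics/c_scene.png",cv2.resize(a,(768,576)))
a=d["top"]["pixels"][150:330,200:540]; cv2.imwrite("pics/c_top.png",cv2.resize(a,(800,424),interpolation=cv2.INTER_CUBIC))
for n in ("scene","top"):
    for nm,lo,hi in (("orange",(5,150,120),(18,255,255)),("blue",(100,140,100),(125,255,255)),("yellow",(20,120,120),(35,255,255)),("white",(0,0,200),(180,40,255))):
        print(n,nm,[b[:2] for b in blobs(d[n],lo,hi,None,20)][:12])
E
```

```text
scene orange [([174, 326, 10, 9, 57], [179.04, 330.3]), ([130, 335, 22, 26, 263], [142.81, 349.97]), ([308, 339, 9, 16, 82], [312.34, 347.6])]
scene blue [([282, 0, 25, 9, 65], [293.82, 3.43]), ([144, 24, 11, 25, 95], [149.49, 36.44]), ([173, 35, 17, 7, 55], [181.0, 38.16]), ([337, 210, 102, 72, 2117], [386.61, 245.45]), ([234, 238, 8, 6, 34], [237.59, 240.85]), ([233, 243, 12, 7, 36], [239.39, 246.67]), ([319, 275, 8, 7, 43], [322.37, 278.19]), ([252, 277, 8, 5, 29], [255.34, 279.17]), ([317, 281, 13, 7, 42], [323.1, 284.64])]
scene yellow [([343, 206, 31, 15, 123], [358.95, 214.05]), ([172, 320, 11, 9, 66], [176.82, 323.89]), ([131, 336, 16, 13, 149], [138.4, 342.13])]
scene white [([0, 0, 10, 13, 69], [2.86, 4.09]), ([38, 0, 138, 184, 16057], [105.89, 92.92]), ([462, 0, 17, 6, 62], [471.35, 1.68]), ([516, 0, 12, 6, 48], [520.5, 1.81]), ([484, 0, 156, 152, 13565], [588.16, 67.49]), ([283, 3, 54, 23, 432], [310.62, 14.26]), ([218, 5, 19, 12, 148], [226.88, 10.0]), ([169, 20, 15, 11, 119], [175.41, 25.02]), ([507, 30, 11, 7, 55], [511.64, 33.2]), ([174, 39, 20, 13, 157], [183.33, 45.
[... 318 characters left out ...]
4, 250.07]), ([389, 304, 9, 9, 62], [392.82, 308.23])]
top yellow [([224, 258, 47, 12, 290], [247.01, 263.42]), ([509, 273, 20, 15, 201], [520.05, 279.53]), ([474, 274, 15, 10, 109], [481.5, 278.16])]
top white [([3, 0, 609, 176, 41835], [310.51, 69.33]), ([245, 0, 21, 17, 123], [257.85, 7.41]), ([192, 2, 8, 5, 22], [196.0, 4.05]), ([371, 23, 16, 17, 86], [379.42, 30.57]), ([172, 35, 15, 15, 113], [179.04, 43.26]), ([234, 35, 10, 13, 56], [238.73, 41.11]), ([8, 37, 8, 13, 47], [10.34, 43.17]), ([218, 36, 9, 9, 31], [221.16, 41.0]), ([226, 46, 19, 19, 135], [234.02, 53.72]), ([245, 50, 7, 6, 21], [248.95, 53.24]), ([121, 52, 6, 6, 21], [123.62, 54.38]), ([128, 64, 6, 7, 21], [130.71, 67.05])]
```

View pics/c_scene.png

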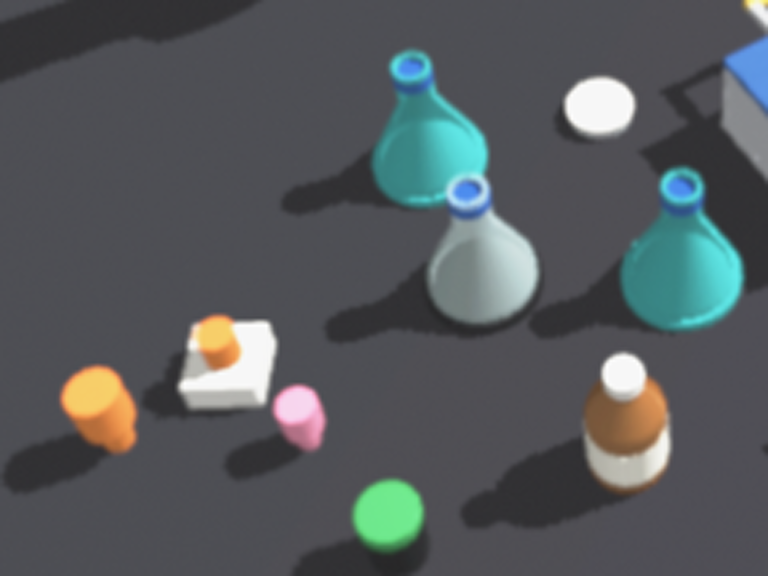

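View pics/c_top.png

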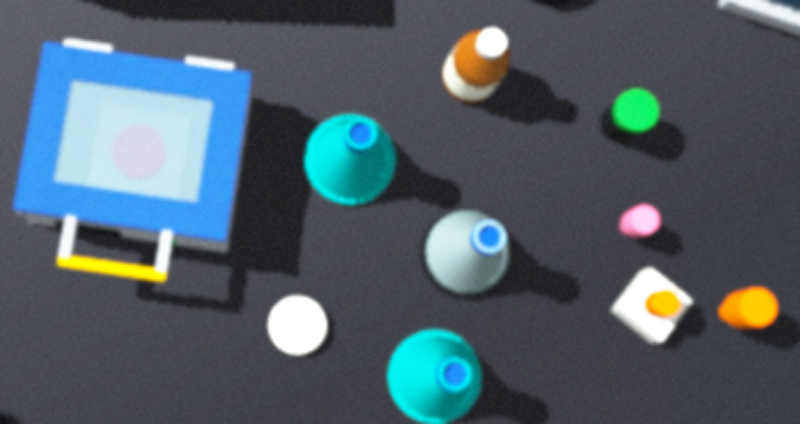

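The crop confirms it: the small orange stopper sits in the white rest (scene 179,327), the larger orange and the pink stand on the bench, and the grey glass flask's rim is near scene (256,280).

Run:
```python
from h import *
d=pickle.load(open("s0.pkl","rb")); S,T=d["scene"],d["top"]
print("cam", [(-RT(d[n])[0].T@RT(d[n])[1]).round(3) for n in d])
b=blobs(T,(5,120,120),(35,255,255),(465,265,500,295)); print([x[:2] for x in b])
b2=blobs(S,(5,120,120),(35,255,255),(165,310,195,345)); print([x[:2] for x in b2])
# stopper head: centre of blob ~ mid; upper face by brightness
print("stopper top-face", onz(T,(481.5,278.2),.062), onz(S,(176.8,324.2),.062), tri([(T,(481.5,278.2)),(S,(176.8,324.2))]))
for n,roi in (("top",(385,235,425,275)),("scene",(245,268,272,300))):
    p=d[n]["pixels"]; x0,y0,x1,y1=roi
    cv2.imwrite(f"pics/rim_{n}.png",cv2.resize(p[y0:y1,x0:x1],None,fx=14,fy=14,interpolation=cv2.INTER_NEAREST))
# handle: ends of yellow in top
for n,roi in (("top",(215,250,280,275)),("scene",(335,200,385,225))):
    b=blobs(d[n],(18,100,100),(36,255,255),roi,10)
    m=sum(x[2].astype(np.uint8) for x in b); pts=cv2.findNonZero(m); rc=cv2.minAreaRect(pts); print(n,rc,cv2.boxPoints(rc).round(1).tolist())
    c=rc[0]; print("handle c",onz(d[n],c,.085))
# lid blue corners
for n,roi in (("top",(200,160,312,258)),("scene",(330,205,445,285))):
    b=max(blobs(d[n],(100,140,100),(125,255,255),roi),key=lambda x:x[0][4])
    pts=cv2.convexHull(cv2.findNonZero(b[2].astype(np.uint8))); q=cv2.approxPolyDP(pts,6,True)[:,0]; print(n,q.tolist())
    for u in q: print(onz(d[n],u.astype(float),.090).round(4))
```

```text
cam [array([ 1.162, -0.494,  1.016]), array([0.371, 0.03 , 1.21 ]), array([ 0.267, -0.569,  0.373])]
[([474, 274, 15, 11, 126], [481.27, 278.68])]
[([172, 319, 13, 16, 158], [177.89, 326.4])]
stopper top-face [ 0.48382532 -0.40144642  0.062     ] [ 0.48623537 -0.40664143  0.062     ] [ 0.48361137 -0.40488334  0.05679487]
top ((247.10997009277344, 263.22998046875), (46.9518928527832, 7.212489604949951), 8.13010311126709) [[223.39999389648438, 263.5], [224.39999389648438, 256.29998779296875], [270.8999938964844, 263.0], [269.79998779296875, 270.1000061035156]]
handle c [0.50085043 0.17687312 0.085     ]
scene ((357.9734802246094, 214.5330352783203), (5.340756416320801, 34.43083190917969), 65.3764419555664) [[341.20001220703125, 219.3000030517578], [372.5, 204.89999389648438], [374.70001220703125, 209.8000030517578], [343.3999938964844, 224.10000610351562]]
handle c [0.49841733 0.17477163 0.085     ]
top [[306, 181], [295, 251], [205, 237], [218, 168]]
[0.709  0.0413 0.09  ]
[0.5335 0.0624 0.09  ]
[0.5609 0.2811 0.09  ]
[0.7351 0.2601 0.09  ]
scene [[438, 248], [374, 281], [337, 238], [399, 210]]
[0.7355 0.2541 0.09  ]
[0.7076 0.0416 0.09  ]
[0.5342 0.0638 0.09  ]
[0.564  0.2778 0.09  ]
```

View pics/rim_top.png

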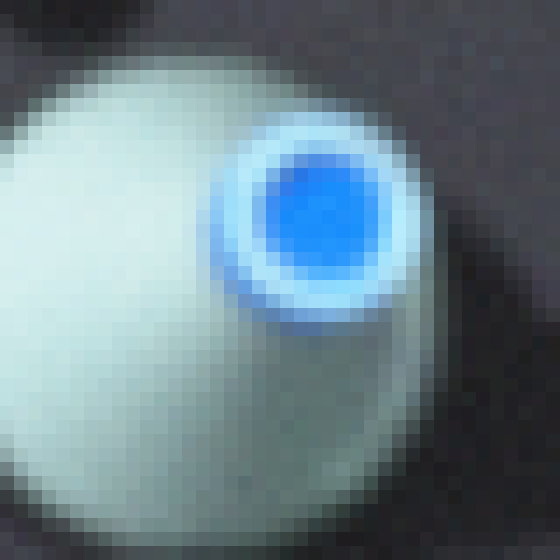

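View pics/rim_scene.png

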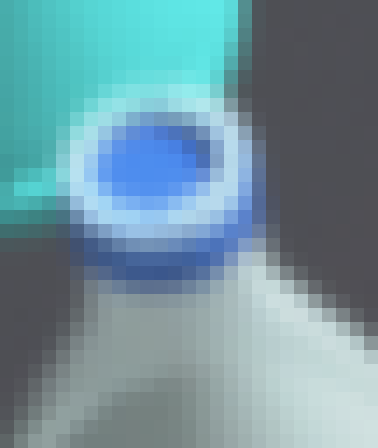

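Run:
```python
from h import *
d=pickle.load(open("s0.pkl","rb")); S,T=d["scene"],d["top"]
print("rim", onz(T,(407.9,250.0),.13), onz(S,(255.5,278.6),.13), tri([(T,(407.9,250)),(S,(255.5,278.6))]))
print("big orange top", tri([(T,(520.,279.5)),(S,(138.4,342.1))]))
print("pink top", tri([(T,(473.,243)),(S,(203,346))]), onz(T,(473,243),.05))
print("turq", onz(T,(352.7,206.3),.13), onz(T,(392.8,308.2),.13))
print("amber",onz(T,(409,168),.13),"dish",onz(T,(326,288),.015),"tub",onz(T,(471,197),.065))
print("rest corners", [onz(T,u,.03).round(3).tolist() for u in ((478,264),(460,279),(478,296),(495,280))])
```

```text
rim [ 0.5383475  -0.20272059  0.13      ] [ 0.53818833 -0.20353258  0.13      ] [ 0.53819785 -0.20311935  0.12968557]
big orange top [ 0.48154176 -0.49704013  0.07072456]
pink top [ 0.57340606 -0.38504944  0.05289609] [ 0.57387057 -0.38617027  0.05      ]
turq [ 0.63885673 -0.07144676  0.13      ] [ 0.40195839 -0.16784725  0.13      ]
amber [ 0.73805254 -0.20570054  0.13      ] dish [ 0.45159611 -0.01770631  0.015     ] tub [ 0.68958078 -0.37829189  0.065     ]
rest corners [[0.523, -0.405, 0.03], [0.483, -0.358, 0.03], [0.441, -0.403, 0.03], [0.483, -0.448, 0.03]]
```

>>> {"name": "carry_out", "arguments": {"deltas": [[[0.041,-0.0107,0],0],[[0.041,-0.0107,0],0],[[0.041,-0.0107,0],0],[[0.041,-0.0107,0],0],[[0.041,-0.0107,0],0],[[0.041,-0.0107,0],0],[[0.04,-0.0107,0],0],[[0.04,-0.0107,0],0],[[0,0,0],-0.15],[[0,0,0],-0.15],[[0,0,0],-0.15],[[0,0,0],0]], "claw": 0.0854}}

```text
time: 1.65
position: [0.4841, -0.403, 0.2308]
ee_rot: [[0.71, 0.704, -0.001], [0.704, -0.71, 0.001], [-0.0, -0.001, -1.0]]
ft_force: [0.4, -0.0, -0.6]
finger_gap: 0.0854
```

```bash
cat > look.py <<'E'
import sys
from rig import r, viewer
from h import *
def look(n,tag):
    s=viewer.snapshot(n); cv2.imwrite(f"pics/{n}_{tag}.png",s["pixels"]); pickle.dump(s,open(f"{n}_{tag}.pkl","wb")); return s
if __name__=="__main__":
    look(sys.argv[1],sys.argv[2]); o=r.get_obs()
    print(o["time"],o["position"].round(4),o["ee_rot"].round(4).tolist(),o["finger_gap"],o["ft_force"].round(2),o["joints"].round(3))
E
python3 look.py wrist a1
```

```text
1.7 [ 0.4841 -0.4031  0.2309] [[0.7107, 0.7035, -0.0005], [0.7035, -0.7107, 0.0005], [-0.0, -0.0007, -1.0]] 0.08532424408918111 [-0.23 -0.11 -0.58] [-0.763  0.318  1.621  0.     1.203  0.027]
```

View pics/wrist_a1.png

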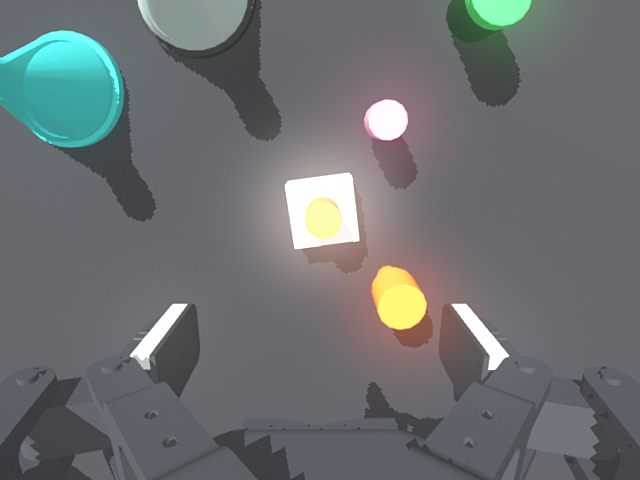

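The wrist picture shows the small stopper's head at about (323,216) on the white rest. The larger orange is at (400,300) and the pink at (387,119), both beside the planned approach.

Run:
```python
from h import *
s=pickle.load(open("wrist_a1.pkl","rb"))
b=blobs(s,(10,120,150),(35,255,255),(285,180,360,250),50)
print([x[:2] for x in b])
m=max(b,key=lambda x:x[0][4])[2].astype(np.uint8); 
c=max(cv2.findContours(m,cv2.RETR_EXTERNAL,cv2.CHAIN_APPROX_NONE)[0],key=len)
print(cv2.fitEllipse(c))
p=s["pixels"][180:255,280:365]; cv2.imwrite("pics/wa1c.png",cv2.resize(p,None,fx=7,fy=7,interpolation=cv2.INTER_NEAREST))
# predicted outlines for x,y
for xy in ((.484,-.403),):
    print(proj(s,[[*xy,.03],[*xy,.062]]))
R,t=RT(s); print("axis",R[2])
# rest top from white mask
hsv=cv2.cvtColor(s["pixels"],cv2.COLOR_BGR2HSV); w=cv2.inRange(hsv,(0,0,215),(180,50,255))|m*255
z=np.zeros_like(w); z[165:260,270:375]=w[165:260,270:375]
c=max(cv2.findContours(z,cv2.RETR_EXTERNAL,cv2.CHAIN_APPROX_NONE)[0],key=cv2.contourArea); rc=cv2.minAreaRect(c); print(rc,onz(s,rc[0],.03))
```

```text
[]Traceback (most recent call last):
  File "<stdin>", line 5, in <module>
ValueError: max() iterable argument is empty
```

Run:
```python
from h import *
s=pickle.load(open("wrist_a1.pkl","rb"))
hsv=cv2.cvtColor(s["pixels"],cv2.COLOR_BGR2HSV)
print(hsv[216,323],hsv[205,315],hsv[235,323],hsv[190,300])
b=blobs(s,(8,60,150),(35,255,255),(285,180,360,250),50)
print([x[:2] for x in b])
m=max(b,key=lambda x:x[0][4])[2].astype(np.uint8); 
c=max(cv2.findContours(m,cv2.RETR_EXTERNAL,cv2.CHAIN_APPROX_NONE)[0],key=len)
print(cv2.fitEllipse(c))
p=s["pixels"][180:255,280:365]; cv2.imwrite("pics/wa1c.png",cv2.resize(p,None,fx=7,fy=7,interpolation=cv2.INTER_NEAREST))
for xy in ((.484,-.403),):
    print(proj(s,[[*xy,.03],[*xy,.062]]))
R,t=RT(s); print("axis",R[2])
w=cv2.inRange(hsv,(0,0,215),(180,255,255))
z=np.zeros_like(w); z[165:260,270:375]=w[165:260,270:375]
c=max(cv2.findContours(z,cv2.RETR_EXTERNAL,cv2.CHAIN_APPROX_NONE)[0],key=cv2.contourArea); rc=cv2.minAreaRect(c); print(rc,onz(s,rc[0],.03))
```

```text
[ 29  78 255] [ 30  75 255] [ 29  88 255] [  0   0 255]
[([305, 197, 36, 42, 1192], [322.76, 217.83])]
((322.75701904296875, 217.8436737060547), (35.11554718017578, 41.256412506103516), 174.87400817871094)
[[318.81888645 211.51893308]
 [318.7451621  219.3141403 ]]
axis [-0.18734412 -0.18425567 -0.96485855]
((321.978515625, 210.43704223632812), (69.48007202148438, 68.25379943847656), 82.50414276123047) [ 0.48656806 -0.40425175  0.03      ]
```

View pics/wa1c.png

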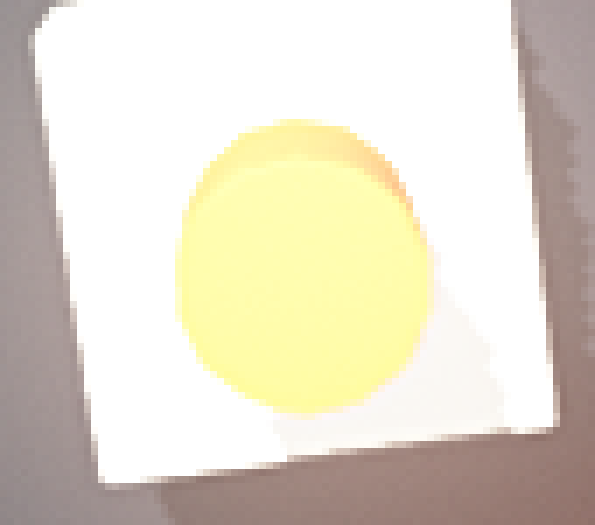

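Run:
```python
from h import *
s=pickle.load(open("wrist_a1.pkl","rb"))
p=onz(s,(322.9,220.2),.062); print(p)
R=np.array([[0.7107, 0.7035],[0.7035, -0.7107]]); print(R.T@(p[:2]-[.4841,-.4031]))
```

```text
[ 0.48578146 -0.40579201  0.062     ]
[-0.00069882  0.00309612]
```

Estimated stopper centre is about (0.4856,-0.405), so I shift tool y by +2.5 mm and descend to TCP z≈0.032.

>>> {"name": "carry_out", "arguments": {"deltas": [[[-0.0005,0.0025,0.03],0],[[0,0,0.04],0],[[0,0,0.04],0],[[0,0,0.035],0],[[0,0,0.03],0],[[0,0,0.024],0],[[0,0,0],0]]}}

```text
time: 2.58
position: [0.4838, -0.4038, 0.0297]
ee_rot: [[0.71, 0.704, -0.004], [0.704, -0.71, 0.004], [-0.0, -0.006, -1.0]]
ft_force: [-0.0, -0.0, 0.1]
finger_gap: 0.0856
```

>>> {"name": "carry_out", "arguments": {"deltas": [[[0,0,0],0],[[0,0,0],0],[[0,0,0],0],[[0,0,0],0],[[0,0,0],0],[[0,0,0],0]], "claw": 0.0}}

```text
time: 3.32
position: [0.4865, -0.4062, 0.0338]
ee_rot: [[0.709, 0.705, 0.002], [0.705, -0.709, -0.002], [0.0, 0.002, -1.0]]
ft_force: [-0.8, 0.6, 5.7]
finger_gap: 0.0273
```

```bash
python3 look.py wrist a2
```

```text
3.375 [ 0.4865 -0.4062  0.0338] [[0.709, 0.7052, 0.0016], [0.7052, -0.709, -0.0016], [0.0, 0.0022, -1.0]] 0.027217657516986626 [-0.97  0.96  5.54] [-0.764  0.561  1.72  -0.     0.858  0.024]
```

View pics/wrist_a2.png

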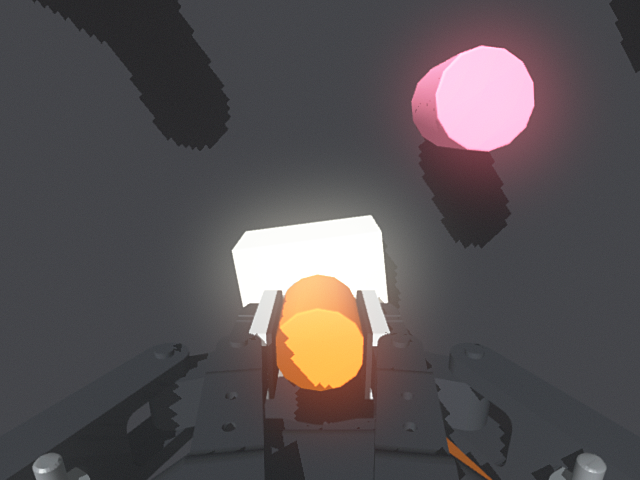

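The stopper is held between the pads at (320,330). An upward 5.5 N suggests the fingertips touch the rest, so I'll regrip about 5 mm higher.

>>> {"name": "carry_out", "arguments": {"deltas": [[[0,0,0],0],[[0,0,0],0],[[0,0,-0.005],0],[[0,0,0],0]], "claw": 0.05}}

```text
time: 3.88
position: [0.486, -0.4057, 0.0377]
ee_rot: [[0.709, 0.705, 0.001], [0.705, -0.709, -0.001], [0.0, 0.001, -1.0]]
ft_force: [0.2, 0.2, -0.2]
finger_gap: 0.0502
```

>>> {"name": "carry_out", "arguments": {"deltas": [[[0,0,0],0],[[0,0,0],0],[[0,0,0],0],[[0,0,0],0]], "claw": 0.0}}

```text
time: 4.38
position: [0.4859, -0.4057, 0.0376]
ee_rot: [[0.709, 0.705, 0.001], [0.705, -0.709, -0.0], [0.0, 0.001, -1.0]]
ft_force: [-0.5, 0.1, 1.8]
finger_gap: 0.0272
```

```bash
python3 look.py wrist a3
```

```text
4.425 [ 0.486  -0.4057  0.0376] [[0.7089, 0.7053, 0.0005], [0.7053, -0.7089, -0.0004], [0.0, 0.0006, -1.0]] 0.027294449782062705 [-0.31 -0.49  2.7 ] [-0.764  0.555  1.72  -0.     0.865  0.024]
```

View pics/wrist_a3.png

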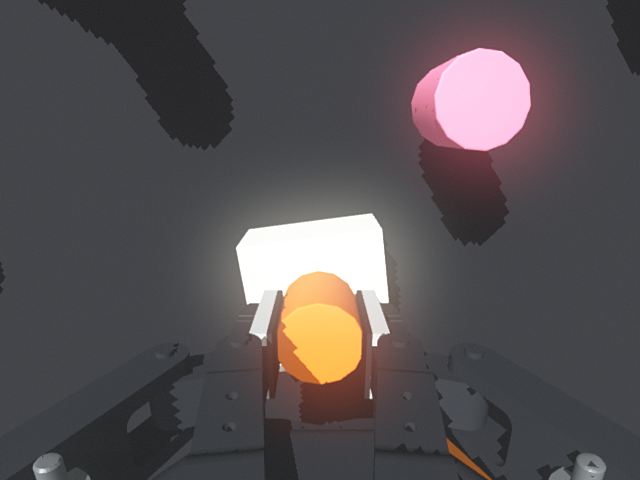

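>>> {"name": "carry_out", "arguments": {"deltas": [[[0,0,-0.02],0],[[0,0,-0.04],0],[[0,0,-0.045],0],[[0,0,-0.045],0],[[0,0,-0.03],0],[[0.026,-0.0212,0],0],[[0.026,-0.0212,0],0],[[0.026,-0.0212,0],0],[[0.026,-0.0212,0],0],[[0.026,-0.0212,0],0],[[0,0,0],0],[[0,0,0],0]]}}

```text
time: 5.92
position: [0.5033, -0.2391, 0.2181]
ee_rot: [[0.709, 0.706, 0.001], [0.706, -0.709, -0.001], [-0.0, 0.002, -1.0]]
ft_force: [-0.3, 0.8, -0.3]
finger_gap: 0.027
```

```bash
python3 look.py wrist a4;python3 look.py scene a4
```

```text
5.975 [ 0.5032 -0.2395  0.2179] [[0.7092, 0.705, 0.0007], [0.705, -0.7092, -0.001], [-0.0002, 0.0012, -1.0]] 0.02684942846626622 [ 0.08 -0.71 -0.67] [-5.220e-01  1.910e-01  1.808e+00 -1.000e-03  1.141e+00  2.670e-01]
6.025 [ 0.5031 -0.2396  0.2177] [[0.7095, 0.7047, 0.0005], [0.7047, -0.7095, -0.0008], [-0.0002, 0.0009, -1.0]] 0.026930395688566117 [ 0.37 -0.05 -0.77] [-0.522  0.192  1.808 -0.     1.141  0.267]
```

View pics/wrist_a4.png

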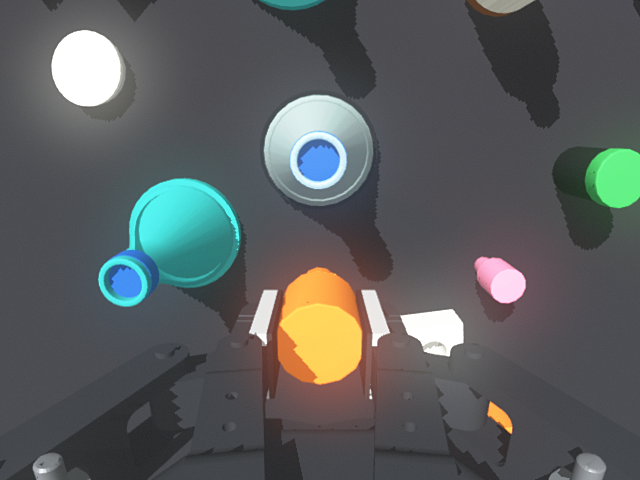

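View pics/scene_a4.png

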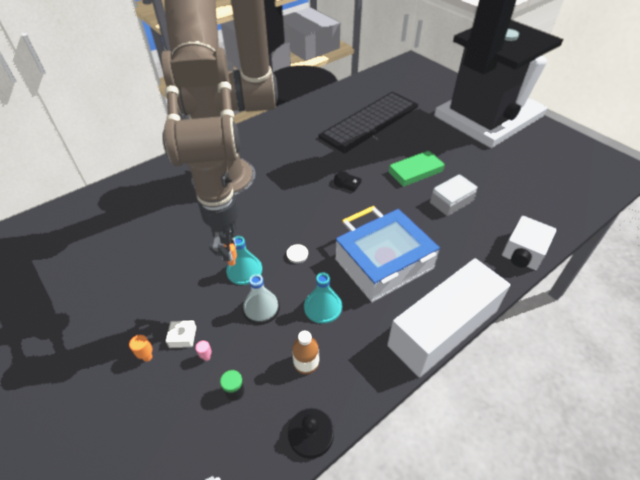

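The stopper is held upright between the pads, head top at about (320,343). The grey flask's rim is a ring centred near (319,160), and the rest is empty.

Run:
```python
from h import *
s=pickle.load(open("wrist_a4.pkl","rb"))
x0,y0=275,115
cv2.imwrite("pics/rw4.png",cv2.resize(s["pixels"][115:205,275:365],None,fx=6,fy=6,interpolation=cv2.INTER_NEAREST))
cv2.imwrite("pics/sw4.png",cv2.resize(s["pixels"][260:395,260:380],None,fx=4,fy=4,interpolation=cv2.INTER_NEAREST))
hsv=cv2.cvtColor(s["pixels"],cv2.COLOR_BGR2HSV)
b=blobs(s,(100,100,150),(125,255,255),(280,120,360,200),30); print([x[:2] for x in b])
m=max(b,key=lambda x:x[0][4])[2].astype(np.uint8)
# ring: bright low sat
w=cv2.inRange(s["pixels"],(225,225,200),(255,255,255))|m*255
z=np.zeros_like(w); z[120:200,280:360]=w[120:200,280:360]
c=max(cv2.findContours(z,cv2.RETR_EXTERNAL,cv2.CHAIN_APPROX_NONE)[0],key=cv2.contourArea)
e=cv2.fitEllipse(c); print(e, onz(s,e[0],.13))
# stopper head top: z= TCP-.0076+.032
R=np.array([[0.709,0.705],[0.705,-0.709]]); z=.2179-.0076+.032
p=onz(s,(320,343),z); print("head top",p, R.T@(p[:2]-[.5032,-.2395]))
b=blobs(s,(3,120,150),(35,255,255),(262,260,378,395),100);m=max(b,key=lambda x:x[0][4])
print(m[0])
```

```text
[([298, 139, 42, 43, 1393], [318.06, 159.99])]
((317.7565002441406, 159.53402709960938), (54.089237213134766, 54.846771240234375), 6.894859790802002) [ 0.53921944 -0.20280002  0.13      ]
head top [ 0.50380965 -0.23939593  0.2423    ] [0.00050561 0.00035601]
[277, 267, 86, 118, 8112]
```

View pics/rw4.png

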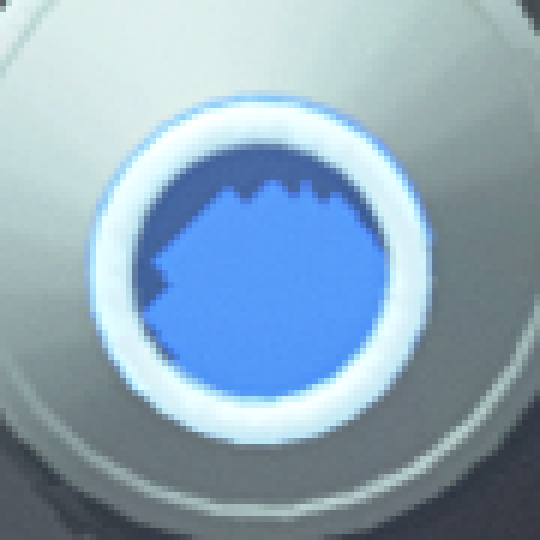

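View pics/sw4.png

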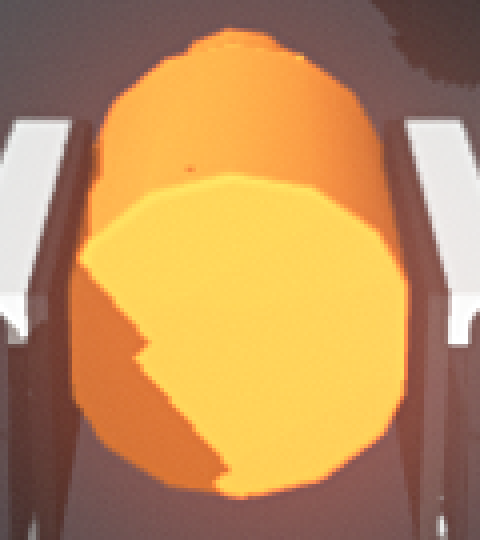

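>>> {"name": "carry_out", "arguments": {"deltas": [[[0.017,-0.0003,0],0],[[0.017,-0.0003,0],0],[[0.0168,-0.0003,0],0],[[0,0,0.016],0],[[0,0,0.016],0],[[0,0,0],0],[[0,0,0],0]]}}

```text
time: 6.9
position: [0.5381, -0.2024, 0.1848]
ee_rot: [[0.709, 0.705, -0.001], [0.705, -0.709, 0.0], [-0.0, -0.001, -1.0]]
ft_force: [-0.1, -0.7, -0.7]
finger_gap: 0.0271
```

```bash
python3 look.py wrist a5;python3 look.py scene a5; python3 look.py top a5; python3 -c "
from h import *
a=pickle.load(open('scene_a5.pkl','rb'))['pixels'][215:335,180:330]; b=pickle.load(open('top_a5.pkl','rb'))['pixels'][200:320,340:490]
cv2.imwrite('pics/c5.png',cv2.resize(np.hstack([a,b]),(800,320),interpolation=cv2.INTER_CUBIC))"
```

```text
6.95 [ 0.5385 -0.2026  0.1854] [[0.7093, 0.7049, 0.0002], [0.7049, -0.7093, -0.0002], [0.0, 0.0003, -1.0]] 0.0271706306244477 [-0.72 -0.07  0.73] [-0.435  0.261  1.793 -0.     1.087  0.353]
7.0 [ 0.5387 -0.2026  0.1857] [[0.7093, 0.7049, 0.0008], [0.7049, -0.7093, -0.0004], [0.0003, 0.0008, -1.0]] 0.027469129676212838 [ 0.43  0.53 -1.5 ] [-0.435  0.261  1.793 -0.     1.087  0.353]
7.05 [ 0.5388 -0.2026  0.1859] [[0.7093, 0.7049, 0.0011], [0.7049, -0.7093, -0.0005], [0.0004, 0.0012, -1.0]] 0.027022859715104153 [ 0.18 -0.3   0.31] [-0.435  0.261  1.793 -0.     1.087  0.353]
```

View pics/wrist_a5.png

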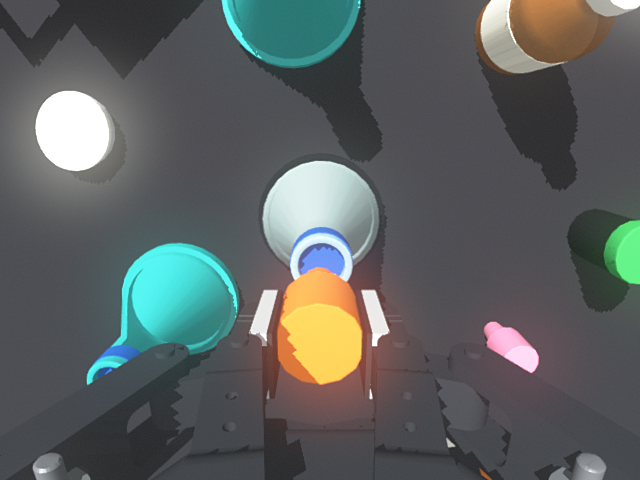

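View pics/c5.png

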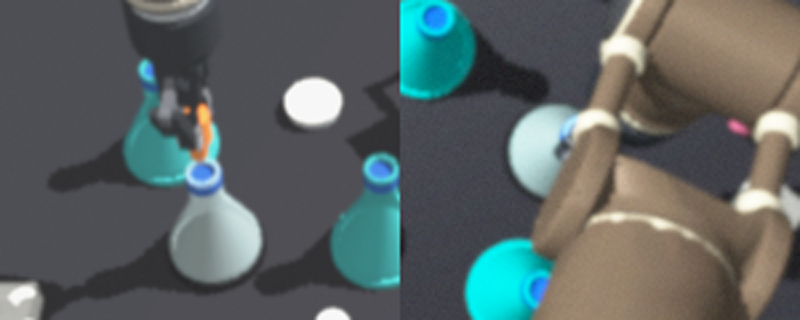

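Run:
```python
from h import *
s=pickle.load(open("wrist_a5.pkl","rb"))
cv2.imwrite("pics/rw5.png",cv2.resize(s["pixels"][220:310,275:370],None,fx=6,fy=6,interpolation=cv2.INTER_NEAREST))
a=np.linspace(0,2*np.pi,90)
for c in ((.5392,-.2029),(.5382,-.2031),(.5388,-.2026)):
  for rad in (.016,.012):
    q=proj(s,np.c_[c[0]+rad*np.cos(a),c[1]+rad*np.sin(a),0*a+.13]); print(c,rad,q.min(0).round(1),q.max(0).round(1))
# stopper axis at TCP + offset: plug bottom
print(proj(s,[[.5385,-.2026,.1854-.0076-.024],[.5385,-.2026,.1854-.0076+.032]]))
```

```text
(0.5392, -0.2029) 0.016 [289.3 234.5] [352.2 294.2]
(0.5392, -0.2029) 0.012 [297.2 242.2] [344.3 287. ]
(0.5382, -0.2031) 0.016 [288.2 236.1] [351.1 295.7]
(0.5382, -0.2031) 0.012 [296.1 243.8] [343.2 288.5]
(0.5388, -0.2026) 0.016 [288.3 234.6] [351.2 294.3]
(0.5388, -0.2026) 0.012 [296.2 242.3] [343.4 287.1]
[[319.35317855 282.19457104]
 [319.28934643 344.18288262]]
```

View pics/rw5.png

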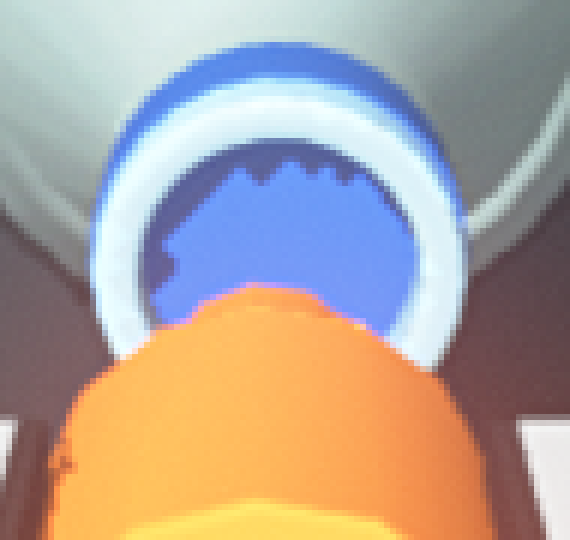

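The stopper and rim axes agree within about 1 mm in the close crop (ring centre 321,264). I'll descend carefully.

>>> {"name": "carry_out", "arguments": {"deltas": [[[0.0005,0.0004,0.008],0],[[0,0,0.01],0],[[0,0,0.01],0],[[0,0,0.01],0],[[0,0,0],0],[[0,0,0],0]]}}

```text
time: 7.8
position: [0.5393, -0.2021, 0.1473]
ee_rot: [[0.709, 0.705, 0.0], [0.705, -0.709, -0.0], [0.0, 0.0, -1.0]]
ft_force: [-0.6, -0.5, -0.7]
finger_gap: 0.0272
```

>>> {"name": "carry_out", "arguments": {"deltas": [[[0,0,0.004],0],[[0,0,0.003],0],[[0,0,0],0],[[0,0,0],0]]}}

```text
time: 8.3
position: [0.5392, -0.2021, 0.1403]
ee_rot: [[0.709, 0.705, 0.0], [0.705, -0.709, -0.0], [0.0, 0.0, -1.0]]
ft_force: [-0.4, 0.3, 0.6]
finger_gap: 0.0272
```

```bash
python3 look.py wrist a6;python3 look.py scene a6;  python3 -c "
from h import *
a=pickle.load(open('scene_a6.pkl','rb'))['pixels'][225:325,200:320]
cv2.imwrite('pics/c6.png',cv2.resize(a,None,fx=5,fy=5,interpolation=cv2.INTER_CUBIC))"
```

```text
8.35 [ 0.5392 -0.2021  0.1404] [[0.7089, 0.7053, 0.0002], [0.7053, -0.7089, -0.0001], [0.0001, 0.0003, -1.0]] 0.027032391889075094 [ 0.33  0.78 -0.06] [-0.434  0.317  1.823 -0.     1.001  0.354]
8.4 [ 0.5392 -0.2021  0.1404] [[0.709, 0.7052, 0.0003], [0.7052, -0.709, -0.0001], [0.0001, 0.0002, -1.0]] 0.026868756079478813 [0.01 0.87 0.09] [-0.434  0.317  1.823  0.     1.001  0.354]
```

View pics/wrist_a6.png

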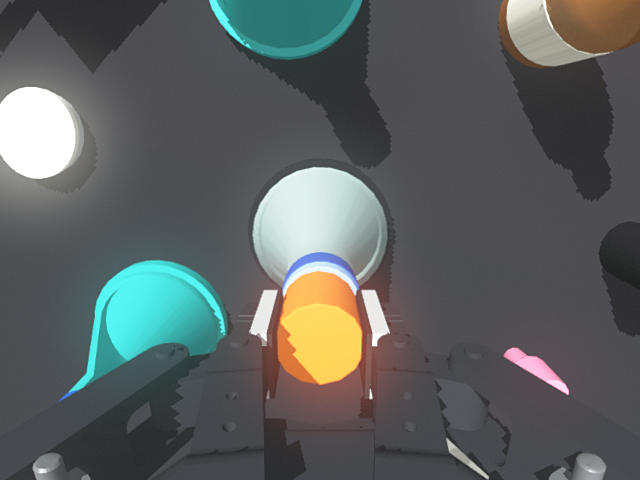

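View pics/c6.png

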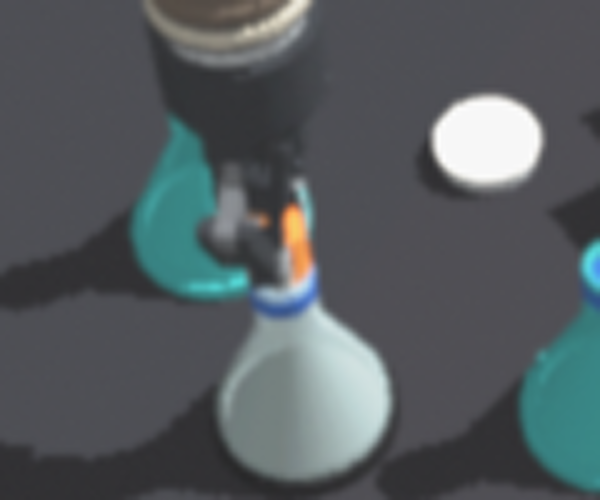

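The plug is inside the neck with no force yet. The head at (320,330) is just above the rim, so about 3 mm remain. I'll press down gently.

>>> {"name": "carry_out", "arguments": {"deltas": [[[0,0,0.002],0],[[0,0,0.001],0],[[0,0,0.001],0],[[0,0,0],0]]}}

```text
time: 8.9
position: [0.5391, -0.2021, 0.1375]
ee_rot: [[0.709, 0.705, -0.0], [0.705, -0.709, 0.0], [-0.0, -0.0, -1.0]]
ft_force: [-2.3, 0.9, 5.3]
finger_gap: 0.0271
```

Contact is at 5.3 N and TCP z=0.1375, which matches the expected seating height of 0.1376. I'll release and back off.

>>> {"name": "carry_out", "arguments": {"deltas": [[[0,0,0],0],[[0,0,0],0],[[0,0,0],0],[[0,0,0],0],[[0,0,-0.02],0],[[0,0,-0.04],0],[[0,0,-0.04],0],[[-0.03,0,0],0],[[-0.04,0,0],0],[[-0.03,0,0],0],[[0,0,0],0]], "claw": 0.06}}

```text
time: 10.28
position: [0.4671, -0.2737, 0.2362]
ee_rot: [[0.711, 0.703, -0.0], [0.703, -0.711, -0.0], [-0.0, -0.0, -1.0]]
ft_force: [0.7, 0.2, 0.0]
finger_gap: 0.0604
```

```bash
python3 look.py wrist a7;python3 look.py scene a7
python3 - <<'E'
from h import *
w=pickle.load(open('wrist_a7.pkl','rb')); s=pickle.load(open('scene_a7.pkl','rb'))
a=s['pixels'][240:330,210:310]
cv2.imwrite('pics/c7.png',cv2.resize(a,None,fx=6,fy=6,interpolation=cv2.INTER_CUBIC))
for z in (.13,.162,.172): print(z,proj(s,[.5392,-.2024,z]),proj(w,[.5392,-.2024,z]))
E
```

```text
10.325 [ 0.4679 -0.2729  0.2363] [[0.7103, 0.7039, 0.0005], [0.7039, -0.7103, 0.0004], [0.0006, 0.0, -1.0]] 0.06001299166536818 [-0.26 -0.9   0.02] [-6.090e-01  1.430e-01  1.826e+00  1.000e-03  1.173e+00  1.810e-01]
10.375 [ 0.4684 -0.2725  0.2363] [[0.7096, 0.7046, 0.0006], [0.7046, -0.7096, 0.0005], [0.0007, 0.0, -1.0]] 0.060061973999775274 [ 0.82 -0.04  0.14] [-6.080e-01  1.440e-01  1.825e+00  1.000e-03  1.173e+00  1.810e-01]
0.13 [[256.11299637 278.62374409]] [[318.81076724  69.28976698]]
0.162 [[254.63624283 270.60844759]] [[318.74141544  59.8046581 ]]
0.172 [[254.16107306 268.0309053 ]] [[318.71520246  56.22406176]]
```

View pics/wrist_a7.png

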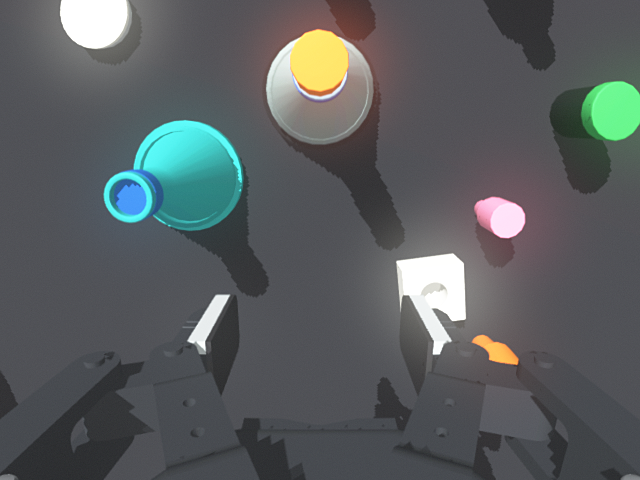

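View pics/c7.png

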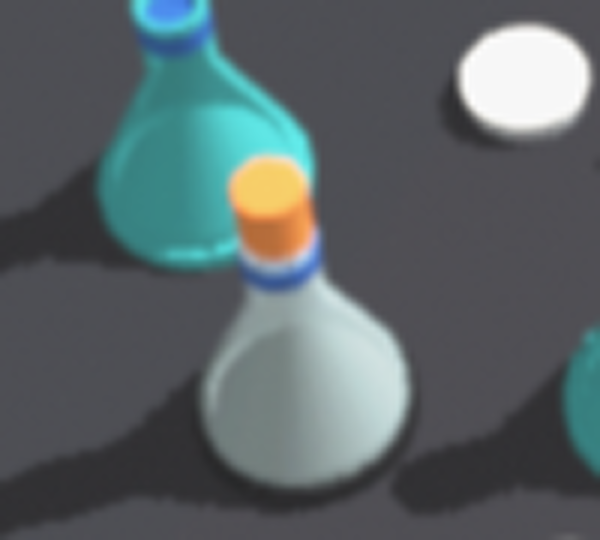

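The stopper is upright on the rim. Its head top at scene (254.2,270.7) matches the prediction for z=0.162 (254.6,270.6), so it is seated and released. Next I go above the handle and turn.

>>> {"name": "carry_out", "arguments": {"deltas": [[[0.034,-0.0296,0],0],[[0.034,-0.0296,0],0],[[0.034,-0.0296,0],0],[[0.034,-0.0296,0],0],[[0.034,-0.0296,0],0],[[0.034,-0.0296,0],0],[[0.034,-0.0296,0],0],[[0.034,-0.0296,0],0],[[0.034,-0.0296,0],0],[[0.034,-0.0296,0],0],[[0,0,0],0]], "claw": 0.04}}

```text
time: 11.75
position: [0.5004, 0.1811, 0.2363]
ee_rot: [[0.705, 0.709, 0.0], [0.709, -0.705, 0.001], [0.001, -0.001, -1.0]]
ft_force: [-0.1, -0.1, 0.1]
finger_gap: 0.0399
```

>>> {"name": "carry_out", "arguments": {"deltas": [[[0,0,0],-0.165],[[0,0,0],-0.165],[[0,0,0],-0.165],[[0,0,0],-0.163],[[0,0,0],0],[[0,0,0],0]]}}

```text
time: 12.5
position: [0.5004, 0.1769, 0.2362]
ee_rot: [[0.132, 0.991, -0.0], [0.991, -0.132, -0.0], [-0.0, -0.0, -1.0]]
ft_force: [0.1, -0.2, -0.1]
finger_gap: 0.0401
```

```bash
python3 look.py wrist b1
```

```text
12.55 [0.5005 0.177  0.2363] [[0.1315, 0.9913, -0.0001], [0.9913, -0.1315, -0.0], [-0.0001, -0.0001, -1.0]] 0.039958531126231454 [-0.48 -0.34 -0.86] [ 0.258  0.122  1.85  -0.     1.17   0.39 ]
```

View pics/wrist_b1.png

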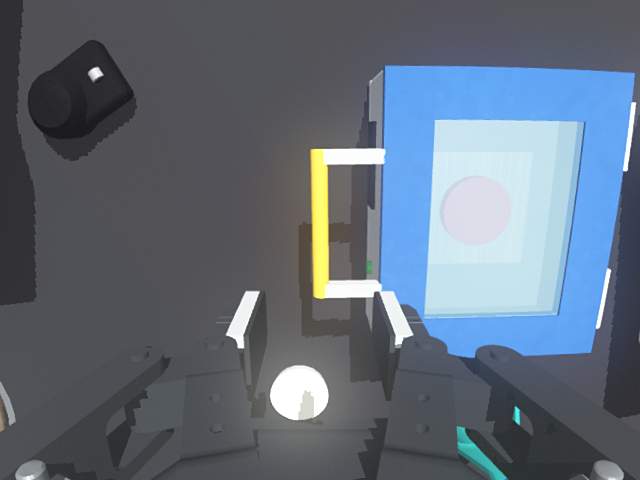

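The yellow bar runs vertically from about (320,150) to (320,297), with the arms to its right at rows 157 and 289. The lid's front edge is at column ~385.

Run:
```python
from h import *
s=pickle.load(open("wrist_b1.pkl","rb"))
b=blobs(s,(20,120,100),(36,255,255),(295,135,345,310),100); print([x[:2] for x in b])
m=sum(x[2].astype(np.uint8) for x in b); 
ends=[]
ys=np.where(m.any(1))[0]; print(ys.min(),ys.max())
for v in (ys.min()+8,(ys.min()+ys.max())/2,ys.max()-8):
    v=int(v); xs=np.where(m[v])[0]; u=(xs.min()+xs.max())/2; print(v,xs.min(),xs.max(),onz(s,(u,v),.088).round(4), onz(s,(u,v),.085).round(4)); 
top=onz(s,(320,ys.min()-.5),.088);bot=onz(s,(320.5,ys.max()+.5),.086); print(top,bot,np.linalg.norm(top-bot),(top+bot)/2)
R=np.array([[0.1315,0.9913],[0.9913,-.1315]])
c=(top+bot)/2; print("tool delta",R.T@(c[:2]-[.5005,.177]))
# lid corners
for u in ((385,66),(634,73),(592,354)): print(onz(s,u,.0905).round(4))
```

```text
[([310, 149, 19, 150, 2341], [319.29, 222.65])]
149 298
157 311 322 [0.5051 0.2256 0.088 ] [0.5051 0.2255 0.085 ]
223 312 328 [0.5014 0.1783 0.088 ] [0.5013 0.1777 0.085 ]
290 313 323 [0.493  0.1267 0.088 ] [0.4928 0.1255 0.085 ]
[0.50829793 0.2311291  0.088     ] [0.4938928  0.11864624 0.086     ] 0.11341914329499701 [0.50109536 0.17488767 0.087     ]
tool delta [-0.00201566  0.00086795]
[0.5584 0.2796 0.0905]
[0.7366 0.2588 0.0905]
[0.7127 0.0386 0.0905]
```

>>> {"name": "carry_out", "arguments": {"deltas": [[[-0.002,0.001,0.02],0],[[0,0,0.04],0],[[0,0,0.04],0],[[0,0,0.03],0],[[0,0,0.025],0],[[0,0,0.015],0],[[0,0,0],0]]}}

```text
time: 13.42
position: [0.5004, 0.1747, 0.0653]
ee_rot: [[0.13, 0.991, -0.002], [0.991, -0.13, -0.001], [-0.001, -0.002, -1.0]]
ft_force: [0.0, 0.0, -0.5]
finger_gap: 0.0404
```

```bash
python3 look.py wrist b2
```

```text
13.475 [0.5014 0.175  0.0664] [[0.13, 0.9915, -0.0001], [0.9915, -0.13, -0.0], [-0.0, -0.0001, -1.0]] 0.03992875393129865 [0.07 0.67 0.34] [0.254 0.352 1.961 0.    0.828 0.384]
```

View pics/wrist_b2.png

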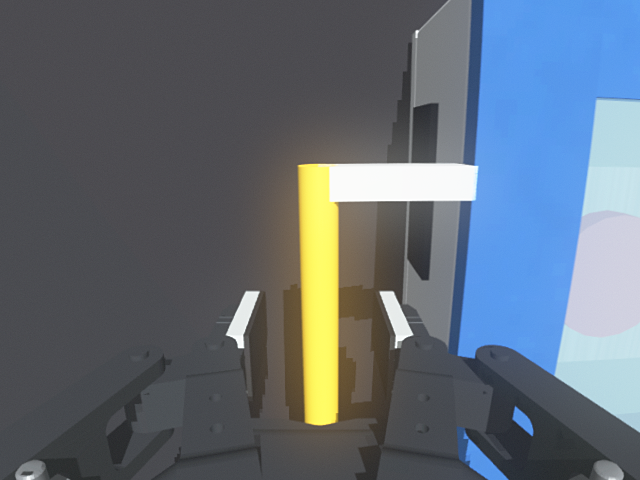

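The bar runs down between the open fingers (columns 302–340, pads at 255 and 385). Now I close on it.

>>> {"name": "carry_out", "arguments": {"deltas": [[[0,0,0],0],[[0,0,0],0],[[0,0,0],0],[[0,0,0],0],[[0,0,0],0]], "claw": 0.0}}

```text
time: 14.1
position: [0.5007, 0.1754, 0.0676]
ee_rot: [[0.129, 0.992, -0.001], [0.992, -0.129, 0.0], [0.0, -0.001, -1.0]]
ft_force: [-3.8, 1.2, 5.8]
finger_gap: 0.0099
```

```bash
python3 look.py wrist b3
python3 - <<'E'
import numpy as np
P=lambda t:(-0.225*np.cos(t)+.005*np.sin(t), .0805+.225*np.sin(t)+.005*np.cos(t))
p0=P(0)
for k in range(1,11):
    a,b=P(np.radians(4*(k-1))),P(np.radians(4*k)); print(4*k, round(b[0]-a[0],4), round(b[1]-a[1],4), round(b[0]-p0[0],4), round(b[1]-p0[1],4))
E
```

```text
14.15 [0.5007 0.1754 0.0676] [[0.1295, 0.9916, -0.0011], [0.9916, -0.1295, 0.0005], [0.0004, -0.0012, -1.0]] 0.00992857909544935 [-3.45  0.67  5.71] [2.540e-01 3.500e-01 1.962e+00 1.000e-03 8.310e-01 3.830e-01]
4 0.0009 0.0157 0.0009 0.0157
8 0.002 0.0156 0.0029 0.0313
12 0.0031 0.0154 0.006 0.0467
16 0.0041 0.0152 0.0101 0.0618
20 0.0052 0.0148 0.0153 0.0767
24 0.0062 0.0144 0.0215 0.0911
28 0.0072 0.014 0.0287 0.105
32 0.0082 0.0134 0.0368 0.1185
36 0.0091 0.0128 0.0459 0.1313
40 0.0099 0.0122 0.0559 0.1435
```

View pics/wrist_b3.png

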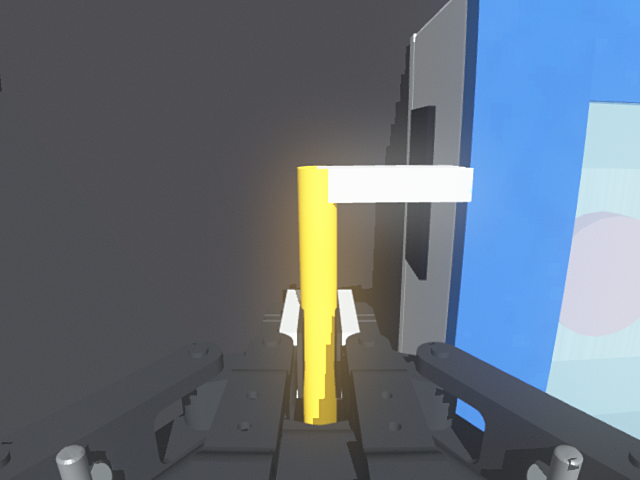

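Bar gripped (gap 9.9 mm). I lift along the arc in 2° rows, to 24° first.

>>> {"name": "carry_out", "arguments": {"deltas": [[[0,0.0003,-0.0079],0],[[0,0.0006,-0.0079],0],[[0,0.0009,-0.0078],0],[[0,0.0011,-0.0078],0],[[0,0.0014,-0.0077],0],[[0,0.0017,-0.0077],0],[[0,0.0019,-0.0076],0],[[0,0.0022,-0.0075],0],[[0,0.0025,-0.0074],0],[[0,0.0027,-0.0074],0],[[0,0.003,-0.0072],0],[[0,0.0032,-0.0072],0]]}}

```text
time: 15.65
position: [0.5204, 0.1729, 0.1574]
ee_rot: [[0.13, 0.991, -0.005], [0.991, -0.13, 0.001], [0.001, -0.005, -1.0]]
ft_force: [-5.6, 5.6, -2.0]
finger_gap: 0.0099
```

```bash
python3 look.py scene b4; python3 look.py wrist b4
```

```text
15.7 [0.5209 0.1729 0.1584] [[0.1303, 0.9915, -0.0047], [0.9915, -0.1303, 0.0014], [0.0008, -0.0048, -1.0]] 0.009782376177770145 [-5.89  4.42  0.04] [0.24  0.248 1.872 0.003 1.026 0.369]
15.75 [0.5207 0.1729 0.158 ] [[0.1303, 0.9915, -0.0047], [0.9915, -0.1303, 0.0014], [0.0008, -0.0048, -1.0]] 0.00996670323818145 [-5.83  5.17 -0.69] [0.24  0.248 1.872 0.003 1.025 0.369]
```

View pics/scene_b4.png

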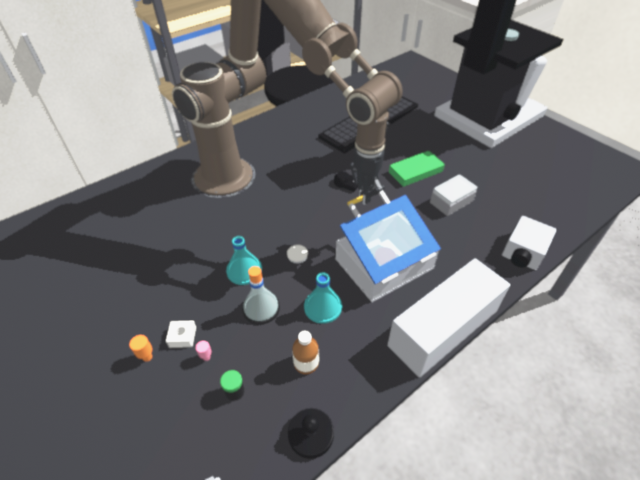

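View pics/wrist_b4.png

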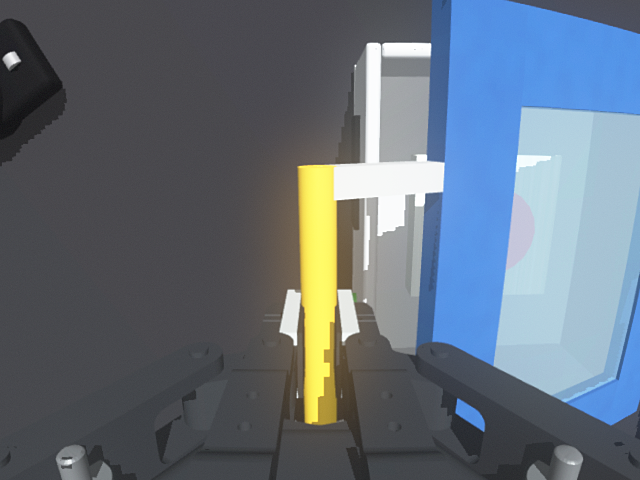

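The lid rises cleanly with the bar still mid-grip and side forces of about 8 N. I continue to 40°.

>>> {"name": "carry_out", "arguments": {"deltas": [[[0,0.0035,-0.0071],0],[[0,0.0037,-0.0069],0],[[0,0.004,-0.0068],0],[[0,0.0042,-0.0066],0],[[0,0.0044,-0.0065],0],[[0,0.0047,-0.0063],0],[[0,0.0049,-0.0062],0],[[0,0.005,-0.006],0],[[0,0,0],0],[[0,0,0],0],[[0,0,0],0]]}}

```text
time: 17.12
position: [0.5532, 0.1691, 0.2113]
ee_rot: [[0.13, 0.991, -0.008], [0.992, -0.13, 0.002], [0.001, -0.008, -1.0]]
ft_force: [-11.6, 5.3, 6.9]
finger_gap: 0.0097
```

```bash
python3 look.py scene b5; python3 look.py wrist b5;  python3 look.py top b5; python3 -c "
from h import *
a=pickle.load(open('scene_b5.pkl','rb'))['pixels'][130:310,310:460]
cv2.imwrite('pics/c8.png',cv2.resize(a,None,fx=3.3,fy=3.3,interpolation=cv2.INTER_CUBIC))"
```

```text
17.175 [0.5532 0.1691 0.2113] [[0.13, 0.9915, -0.0077], [0.9915, -0.1299, 0.0023], [0.0013, -0.008, -1.0]] 0.009764299022394589 [-11.17   5.72   8.1 ] [0.219 0.243 1.759 0.004 1.146 0.348]
17.225 [0.5532 0.1691 0.2113] [[0.1299, 0.9915, -0.0078], [0.9915, -0.1299, 0.0023], [0.0013, -0.008, -1.0]] 0.01017476152635645 [-10.68   4.56   7.4 ] [0.219 0.243 1.759 0.004 1.146 0.348]
17.275 [0.5532 0.1691 0.2113] [[0.1299, 0.9915, -0.0078], [0.9915, -0.1299, 0.0023], [0.0012, -0.008, -1.0]] 0.009540145743293565 [-11.68   5.01   6.85] [0.219 0.243 1.759 0.004 1.146 0.348]
```

View pics/c8.png

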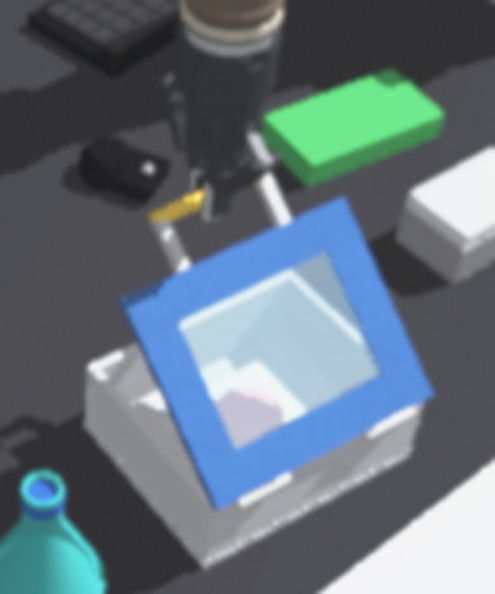

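View pics/wrist_b5.png

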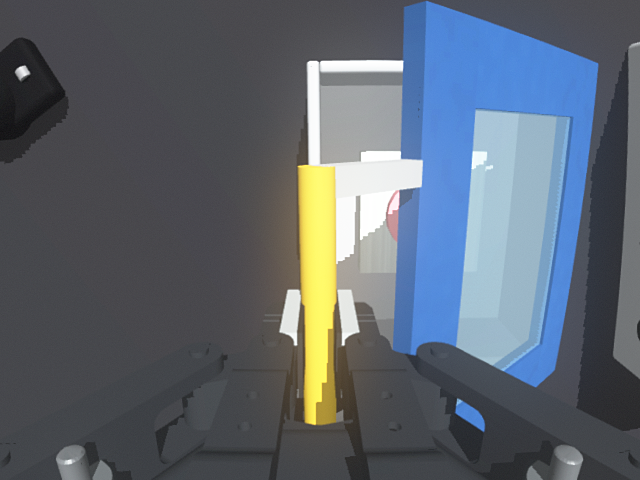

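View pics/top_b5.png

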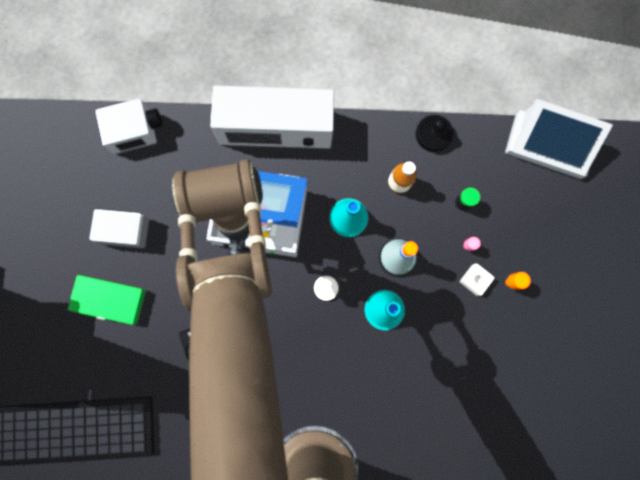

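Run:
```python
from h import *
from scipy.optimize import brentq
for n in ("b2","b3","b4","b5"):
    s=pickle.load(open(f"wrist_{n}.pkl","rb")); px=s["pixels"].astype(float)
    g=px[:,:,2]-px[:,:,0]   # red minus blue: yellow strong
    L=[];Rr=[]
    for v in range(210,275,5):
        row=g[v-2:v+3].mean(0)[280:360]; h=row.max()/2; i=np.where(row>h)[0]
        a,b=i[0],i[-1]
        L.append(280+a-(row[a]-h)/(row[a]-row[a-1])); Rr.append(280+b+(row[b]-h)/(row[b]-row[b+1]))
    w=np.subtract(Rr,L)
    print(n,"width",w.mean().round(2),w.std().round(2),"centre",(np.add(L,Rr)/2).mean().round(2), "pix left/right",np.mean(L).round(2),np.mean(Rr).round(2))
```

```text
b2 width 39.24 0.43 centre 318.76 pix left/right 299.14 338.38
b3 width 38.26 0.42 centre 317.66 pix left/right 298.53 336.79
b4 width 37.59 0.39 centre 317.87 pix left/right 299.08 336.67
b5 width 36.44 0.35 centre 317.25 pix left/right 299.03 335.47
```

Run:
```python
from h import *
d=pickle.load(open("s0.pkl","rb"))
# refine chamber pose (H,yaw) from shut corner measurements
ex=lambda y:np.array([np.cos(y),np.sin(y),0]); ey=lambda y:np.array([-np.sin(y),np.cos(y),0])
def P(H,y,xl,yl,zl,th):
    c,s_=np.cos(th),np.sin(th)
    return np.array([H[0],H[1],.0805])+ex(y)*(xl*c+zl*s_)+ey(y)*yl+np.array([0,0,-xl*s_+zl*c])
from scipy.optimize import least_squares
corn=[(0,-.11),(-.18,-.11),(-.18,.11),(0,.11)]
top=[(306,181),(295,251),(205,237),(218,168)]; sc=[(374,281),(337,238),(399,210),(438,248)]
def f(q,views):
    out=[]
    for s,px in views:
        for (a,b),u in zip(corn,px): out+=list(proj(s,P(q[:2],q[2],a,b,.010,0))[0]-u)
    return out
for nm,v in (("top",[(d["top"],top)]),("scene",[(d["scene"],sc)]),("both",[(d["top"],top),(d["scene"],sc)])):
    r=least_squares(f,[.724,.148,-.125],args=(v,)); print(nm,r.x.round(4),np.degrees(r.x[2]).round(2),"rms",np.sqrt(np.mean(r.fun**2)).round(2),(r.x[:2]-.225*ex(r.x[2])[:2]).round(4))
    if nm=="scene": q=r.x
s=pickle.load(open("scene_b5.pkl","rb"))
b=max(blobs(s,(100,120,80),(125,255,255),(330,180,445,290)),key=lambda x:x[0][4])
h=cv2.convexHull(cv2.findNonZero(b[2].astype(np.uint8))); print(cv2.approxPolyDP(h,5,True)[:,0].tolist())
for th in (36,38,40,42):
    print(th,[proj(s,P(q[:2],q[2],a,bb,.010,np.radians(th)))[0].round(1).tolist() for a,bb in corn], proj(s,P(q[:2],q[2],-.225,.05,.005,np.radians(th)))[0].round(1))
```

```text
top [ 0.7239  0.1503 -0.1206] -6.91 rms 0.58 [0.5006 0.1774]
scene [ 0.7242  0.1476 -0.133 ] -7.62 rms 0.9 [0.5012 0.1774]
both [ 0.7239  0.1493 -0.1254] -7.19 rms 0.81 [0.5007 0.1775]
[[440, 249], [375, 283], [347, 221], [414, 190]]
36 [[375.0, 284.0], [345.2, 220.2], [412.7, 190.2], [440.9, 250.0]] [387.2 183.4]
38 [[375.0, 284.1], [346.2, 219.8], [413.9, 189.7], [440.9, 250.1]] [388.5 182.6]
40 [[375.1, 284.2], [347.1, 219.5], [415.2, 189.3], [441.0, 250.2]] [389.9 182. ]
42 [[375.1, 284.4], [348.2, 219.4], [416.5, 189.0], [441.0, 250.3]] [391.4 181.4]
```

Run:
```python
from h import *
s=pickle.load(open("wrist_b5.pkl","rb")); s3=pickle.load(open("wrist_b3.pkl","rb"))
cv2.imwrite("pics/w5c.png",cv2.resize(s["pixels"][0:130,290:480],None,fx=4,fy=4,interpolation=cv2.INTER_NEAREST))
y=np.radians(-7.4); ex=np.array([np.cos(y),np.sin(y),0])
def inter(s,uv,H,rad,sgn):
    c,dd=ray(s,uv); c2=np.array([c@ex,c[2]]);d2=np.array([dd@ex,dd[2]]);h=np.array([np.array([*H,0])@ex,.0805])
    o=c2-h; A=d2@d2;B=2*o@d2;C=o@o-rad**2; disc=B*B-4*A*C
    return [h*0+o+d2*((-B+k*np.sqrt(max(disc,0)))/(2*A)) for k in (-1,1)],disc
# bias: bar in b3 shut -> hinge
c,dd=ray(s3,(317.66,242)); p=c+dd*(.0855-c[2])/dd[2]; print("bar shut wrist",p)
hx=p@ex+.225; H=ex[:2]*hx; print("hx from wrist",hx," from scene/top", np.array([.7240,.1485,0])@ex)
for lab,hh in (("wrist",hx),("scene",np.array([.7240,.1485,0])@ex)):
    H=ex[:2]*hh
    # bar centre
    o,disc=inter(s,(317.25,242),H,.22506,1)
    print(lab,"bar", [ (v.round(4), np.degrees(np.arctan2(v[1],-v[0])-np.arctan2(.005,.225)).round(2)) for v in o])
    # front-top edge and front-bottom edge at row 100 : columns measured
    for nm,uv,zl in (("top edge",None,.010),("bottom edge",None,0.)):
        row=s["pixels"][98:103].mean(0)
        pass
px=s["pixels"][98:103].mean(0); print([(i,px[i].astype(int).tolist()) for i in range(398,432,2)])
```

```text
bar shut wrist [0.50449179 0.20736587 0.0855    ]
hx from wrist 0.6985821451354509  from scene/top 0.6988437754735893
wrist bar [(array([-0.1722,  0.1449]), np.float64(38.81)), (array([-0.1759, -0.1404]), np.float64(-39.89))]
scene bar [(array([-0.1725,  0.1446]), np.float64(38.71)), (array([-0.1761, -0.1401]), np.float64(-39.78))]
[(398, [166, 161, 157]), (400, [165, 162, 159]), (402, [171, 125, 98]), (404, [173, 114, 77]), (406, [172, 115, 77]), (408, [173, 115, 77]), (410, [172, 114, 76]), (412, [173, 115, 76]), (414, [173, 114, 76]), (416, [173, 114, 75]), (418, [171, 113, 74]), (420, [174, 114, 75]), (422, [176, 115, 74]), (424, [221, 139, 85]), (426, [219, 138, 85]), (428, [219, 138, 84]), (430, [219, 139, 84])]
```

View pics/w5c.png

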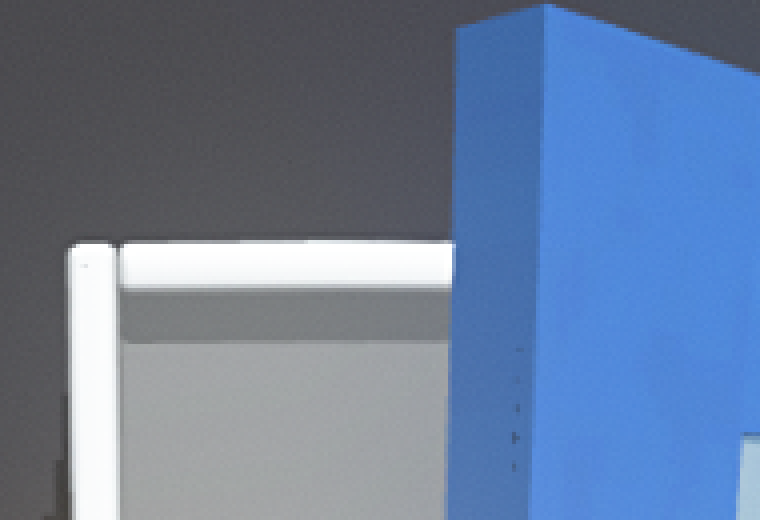

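```bash
cat > ang.py <<'E'
from h import *
y=np.radians(-7.4); ex=np.array([np.cos(y),np.sin(y),0]); hh=.6987
def ang(s,uv,rx,rz):
    c,dd=ray(s,uv); o=np.array([c@ex-hh,c[2]-.0805]);d2=np.array([dd@ex,dd[2]]); rad=np.hypot(rx,rz)
    A=d2@d2;B=2*o@d2;C=o@o-rad**2
    v=o+d2*((-B-np.sqrt(B*B-4*A*C))/(2*A)); return np.degrees(np.arctan2(v[1],-v[0])-np.arctan2(rz,rx))
E
python3 - <<'E'
from ang import *
s=pickle.load(open("wrist_b5.pkl","rb"))
print(ang(s,(317.25,242),.225,.005), "bottom",ang(s,(401.3,100),.18,0.),"top",ang(s,(423,100),.18,.01))
s=pickle.load(open("wrist_b4.pkl","rb")); print("b4 bar",ang(s,(317.9,242),.225,.005))
E
```

```text
38.76518294804731 bottom 38.51114126879396 top 38.58837202792488
b4 bar 23.32989726915677
```

Three wrist measurements (bar, lower lid edge, upper lid edge) agree on about 38.6°. The bar slipped ~4 mm down the pads, so I nudge up about 1.3°.

>>> {"name": "carry_out", "arguments": {"deltas": [[[0,0.0015,-0.003],0],[[0,0.0015,-0.003],0],[[0,0,0],0],[[0,0,0],0],[[0,0,0],0],[[0,0,0],0]]}}

```text
time: 18.02
position: [0.5577, 0.1685, 0.2167]
ee_rot: [[0.13, 0.992, -0.004], [0.992, -0.13, 0.002], [0.002, -0.004, -1.0]]
ft_force: [-6.5, 5.1, 2.2]
finger_gap: 0.01
```

```bash
python3 look.py wrist b6; python3 look.py scene b6
cat > meas.py <<'E'
from ang import *
import sys
s=pickle.load(open(f"wrist_{sys.argv[1]}.pkl","rb")); px=s["pixels"].astype(float)
g=(px[:,:,2]-px[:,:,0])[240:245].mean(0)[280:360]; i=np.where(g>g.max()/2)[0]; u=280+(i[0]+i[-1])/2; print("bar px",u,i[-1]-i[0],"angle",ang(s,(u,242),.225,.005))
row=px[98:103].mean(0); sat=row[:,0]-row[:,2]; 
a=np.where(sat[350:]>50)[0][0]+350-.5; b=np.where(row[a.astype(int)+5:,0]>198)[0][0]+int(a)+5-.5
print("edges",a,b,ang(s,(a,100),.18,0),ang(s,(b,100),.18,.01))
E
python3 meas.py b5; python3 meas.py b6
```

```text
18.075 [0.5577 0.1685 0.2167] [[0.1299, 0.9915, -0.0041], [0.9915, -0.1299, 0.0023], [0.0018, -0.0044, -1.0]] 0.009632778049043961 [-6.38  4.54  2.52] [0.217 0.244 1.747 0.003 1.154 0.346]
18.125 [0.5577 0.1685 0.2166] [[0.13, 0.9915, -0.0042], [0.9915, -0.1299, 0.0023], [0.0018, -0.0045, -1.0]] 0.009747345577315514 [-5.67  4.6   2.18] [0.217 0.244 1.747 0.003 1.154 0.346]
bar px 317.0 36 angle 38.73237993994671
edges 401.5 422.5 38.54269027151295 38.51966410420232
bar px 317.5 35 angle 40.56074525876673
edges 398.5 419.5 40.398669473106395 40.329817658273534
```

View pics/wrist_b6.png

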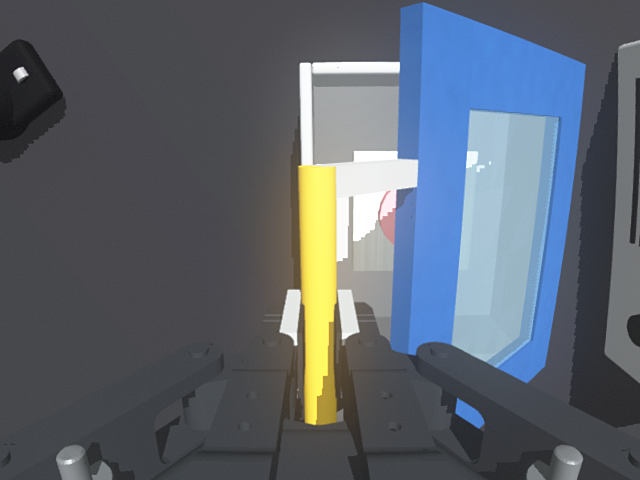

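Measured angle is now about 40.4°, with reduced force and the bar firmly in the pads. One small trim back of about 0.4°.

>>> {"name": "carry_out", "arguments": {"deltas": [[[0,-0.001,0.0012],0],[[0,0,0],0],[[0,0,0],0],[[0,0,0],0],[[0,0,0],0]]}}

```text
time: 18.75
position: [0.5566, 0.1687, 0.2154]
ee_rot: [[0.13, 0.992, -0.004], [0.992, -0.13, 0.002], [0.002, -0.005, -1.0]]
ft_force: [-6.1, 6.6, 2.0]
finger_gap: 0.0094
```

```bash
python3 look.py wrist b7; python3 meas.py b7; python3 look.py scene b7; python3 look.py top b7
python3 - <<'E'
from h import *
s=pickle.load(open("scene_b7.pkl","rb"))
b=max(blobs(s,(100,120,80),(125,255,255),(330,180,445,290)),key=lambda x:x[0][4])
h=cv2.convexHull(cv2.findNonZero(b[2].astype(np.uint8))); print(cv2.approxPolyDP(h,5,True)[:,0].tolist())
E
```

```text
18.8 [0.5566 0.1687 0.2154] [[0.1299, 0.9915, -0.0045], [0.9915, -0.1299, 0.0023], [0.0017, -0.0048, -1.0]] 0.009975064479128251 [-5.58  5.62  2.23] [0.218 0.243 1.75  0.004 1.152 0.346]
bar px 317.5 35 angle 40.12937796505865
edges 398.5 420.5 39.841187472218465 39.93245960749331
18.85 [0.5566 0.1687 0.2154] [[0.13, 0.9915, -0.0045], [0.9915, -0.13, 0.0023], [0.0017, -0.0048, -1.0]] 0.009951248603064934 [-5.51  4.55  2.65] [0.218 0.243 1.75  0.004 1.152 0.346]
18.9 [0.5566 0.1687 0.2154] [[0.13, 0.9915, -0.0044], [0.9915, -0.13, 0.0023], [0.0017, -0.0047, -1.0]] 0.009534262010621904 [-6.27  4.73  1.67] [0.218 0.243 1.75  0.004 1.152 0.346]
[[440, 250], [375, 283], [348, 220], [414, 189]]
```

View pics/scene_b7.png

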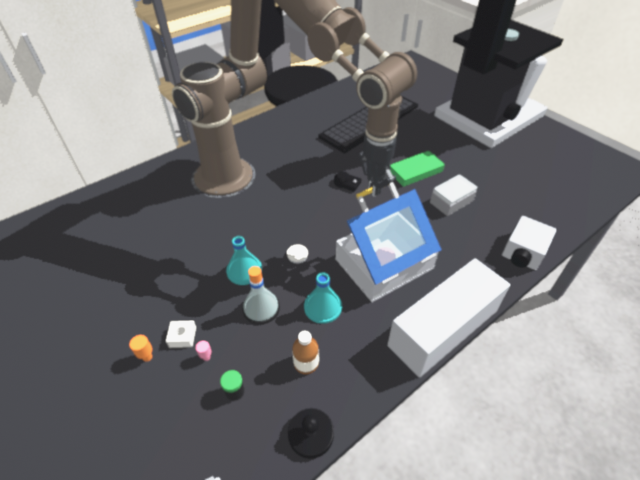

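The final picture shows the stopper in the grey flask (256,275), the lid open and held by the handle (367,192), and the bystanders where they started. The three angle readings are 40.1°, 39.8° and 39.9°, and the pose is steady. I'm handing in.

```bash
python3 -c "
from rig import r
print(r.close_job())"
```

```text
the job is handed in; nothing more can be done
None
```

I seated the orange stopper in the humidifier flask and let go of it. I then lifted the chamber lid to about 40° and handed the job in at about 19 s, still holding the handle.

- **Stopper:** I took the small orange one from the white rest and regripped it about 5 mm higher, because the fingertips had touched the rest. In the clear flask's neck it met the rim at TCP z = 0.1375 m with about 5 N. After release, its head top in the scene view was within about half a pixel of the fully seated position.
- **Lid:** The bar slipped about 4 mm down the pads during the lift, so the first reading was 38.6°. I nudged it up to 40.4° and trimmed it back.
- **Last checks:** The wrist camera gave 40.1°, 39.8° and 39.9°. The scene view is only good to about 1°; its two front lid corners read about 41.6° and 38.2°, so they disagreed with each other but averaged about 40°. The pose was steady, with about 8 N at the wrist. By eye, the bystanders were where they started.

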